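# Park the glass, shut the eye shield and start the glass grinder

### The arm

A 6-joint arm with a two-finger parallel gripper is mounted at the origin on a cart in front of the work surface, level with it; the furniture and walls round the work are solid. World frame = base frame: x ahead of the robot, y to its left, z up, the work surface at z = 0. Lengths are in mm, angles in rad, forces in N, time in s.
With the tool pointing down it reaches from about 225 to 725 mm from the base axis. Payload 3.1 kg.
Tool frame: the origin (TCP) lies at the very end of the fingers, on their centre line; the grasp point (between the pads) lies 19 mm behind it; z points along the fingers, y is the line along which they close (so a half turn about z gives the same grasp; the last joint's range is limited). The gripper opens to 85 mm and grips with 20 to 120 N. Pads are 22 mm wide; open, the fingers measure 114 mm over their backs; the gripper's body (76 mm by 85 mm) begins 54 mm behind the grasp point. The pads swing forward as they close: fully open they stand 13 mm farther back than shut.
Start: joints at [0.977, 0.048, 0.099, 1.622, 0, 1.443], TCP at [235.803, 469.057, 231.312] pointing down, gripper open.
Joint ranges: [-2.91, 2.91], [-0.99, 1.94], [-1.21, 1.42], [-2.12, 2.29], [-1.49, 1.47], [-3.14, 3.14]. Speed limits (rad/s): [2.79, 2.79, 3.14, 3.14, 3.14, 3.14].

### API

Orientations are given as a rotation vector (axis times angle).
In Python, from bench import * gives the robot as it stands. The module is installed in compiled form; this text tells all that it offers.
- The arm moves only by the shell command python3 -m jog 'ROWS' [FORCE]. ROWS is JSON, a list of rows, each an object with "travel": the shift along the tool's x, y, z in mm, a list of three; "delta_rot": the turn, a rotation vector about the tool's x, y, z in degrees, a list of three; "jaw": the opening, from -1 (shut) to 1 (fully open). A call has exactly 10 rows; each row shifts and turns the commanded pose from where the row before left it, along the tool's axes as they then stand; what a row does not reach is not made up. A row lasts 1/8 s, in which the tool goes at most 62.5 mm and 10.7 degrees, less where a joint would pass 70% of its speed; a pose out of reach is approached as far as the arm can. A call is refused whole if a number of a shift passes 62.5 or a number of a turn 10.7, either way. A call with a gripper value outside its range is refused whole. The fingers move at their own pace and stop on an object; FORCE is the grip in N (left out, the last holds). Time passes only in rows, so rows that do not move let the fingers close, or fill a call up. It gives the time, the measured TCP pose, the force, the opening and the grip force at its end, in the units of the state.
- sense(): the state, without advancing time (a new reading comes with each control period).
- get_image(name): name is "side" or "top"; returns a dict with "pixels" (384x512x3 uint8, red, green, blue), "camera_matrix" (3x3 intrinsics, pixels), "extrinsics" (4x4, takes a point from camera to world coordinates). Camera axes: x right, y up, looking along -z (the intrinsics and any distortion apply to the point x, -y, -z); pixel columns grow to the right and rows downward; lengths in mm; the calibration is good to about 2 mm. A picture is of the moment at which its call begins. There is no depth.
- job_done(): hands the job in; it is judged then, once.
Trained networks look in a picture, given as the dict that the camera call returned (one of the last four; its "shot" number tells which), for a name from the list of things; names that differ only in an ending like _2 or _b are one class to them, and where a whole thing is asked for, a point or a joint stands for the part that bears it (a point fixed in the world has none). Each returns a list of dicts, best first, with "score" (0 to 1); they miss things now and then, are a little off and sometimes report something else, mostly with a low value. They report only what shows in the picture. A call takes as long as a camera call. They do not tell look-alikes from the thing itself.
- look_for(picture, name): "box" ([left, top, right, bottom] in pixels, round what is visible of it).
- cut_out(picture, name): "region" (384x512 bool, what is visible of it) and "box" ([left, top, right, bottom] in pixels, round what is visible of it).
- pinpoint(picture, name): "xy" ([column, row] in pixels: a listed point, or the origin of a listed thing).
The state is a dict: "time": time; "q": joint angles; "joint_vel": joint speeds; "effort": joint torques, N m; "ee_pos": TCP position; "tool_rot": TCP orientation; "ft_force": force on the tool from outside, world axes, zero at the start; "ft_torque": the same for the moment, N m; "opening": opening from 0.0 (shut) to 1.0 (fully open); "grip_force": force on a finger pad.
Only numpy, scipy, OpenCV 4.12 (cv2) and the standard library are available. Lean on these libraries where they do the work, as an engineer would, in place of code of your own. Each camera call takes 0.05 s, during which the arm holds its last target. There are 200 camera calls.

### The job

Get the glass grinder on the bench ready and start it with the fingertips alone, picking nothing up: push the amber piece of glass that lies at the grinding head forward over the grid until its straight long side lies against the front rim of the tray, then push the raised clear eye shield gently all the way down, and only then press the upper half of the red rocker switch fully in. Leave the things lying round the grinder where they are.

Things in the scene. Friction and masses are not known exactly. Their poses are not given: they have to be found in the camera images.
- grinder: blue glass grinder, fixed, 290 x 226 mm, its front turned to the left (world +y). Origin: centre of its underside; x points from its front (switch side) to its back, y left, z up. In this frame, mm: the flat grey grid lies at z 100, x -119 to 47, y -92 to 92; the rim round the tray has its top at z 107, inner side faces at y -104 and 104. A block 20 mm wide stands behind the grinding head, x 42 to 56, up to z 136.
- grinding_head (a point): top centre of the upright grinding head (cylinder of 25 mm diameter, rising from the grid to z = 130 mm in the grinder's frame, at x = 3, y = 0; it does not turn here)
- front_rim (a point): middle of the front rim's top edge on its inner face (x = -131, y = 0, z = 107 mm in the grinder's frame); the rim is 6 mm thick and runs along the grinder's y
- amber_glass: loose amber-yellow slab of glass, 50 (its x) x 90 (its y) x 8 mm, flat on the grid in front of the grinding head. Origin: centre of that rectangle, underside. Corners, mm: its straight long side, which faces the front rim, (-25, 45) to (-24, -44); the side at the head (25, -44) to (17, 15). Parked against the rim: origin at x = -106 mm in the grinder's frame, y axis along the grinder's
- grinder_shield (a joint): angle of the clear eye shield on its hinge at the grinder's back, rad: 0 = fully down (level, on its stop), growing as it is raised; starts at 1.15 to 1.29. The stiff hinge (0.16 N m) holds it where it is left; about 1 N at its front edge moves it
- shield_hinge (a point): middle of the shield's hinge axis, which runs along the grinder's y (grinder frame: x = 109, z = 157 mm)
- shield_lip (a point): middle of the shield's front edge, on its upper (outer) face; moves with the shield, 174 mm from the hinge axis. The shield is a flat plate 120 mm wide (y); when down, its upper face is at z = 180 mm in the grinder's frame, x -65 to 53 (with a clip 4 mm thick from x = 33), and a lip along the front edge reaches down to z = 167
- grinder_switch (a joint): angle of the red rocker switch low on the grinder's front, rad: +0.244 = off (upper half standing out), -0.244 = on (upper half pressed in). It stays where it is left; about 3 N on the upper half turns it
- switch_upper (a point): front face of the switch, middle of its upper half, 5.5 mm above its axis; moves with it. The rocker is 24 mm wide (y), 18 mm high; axis at x -143, y 50, z 29 mm in the grinder's frame. Off, its upper edge stands at x = -147; on, at -143; the housing's face is at -141, a band above it (z 47 to 57) at -140
- blue_glass: bystander: loose blue slab of glass, 50 x 99 x 8 mm, lying on the bench off the grinder's front left (-x, +y) corner; origin: centre of its underside
- flux_bottle: bystander: loose brown bottle with a white cap, 52 mm in diameter, 78 mm high, standing beside the grinder, on its right (-y) side, nearest the robot; origin: centre of its underside
- marker: bystander: loose black-and-white marker pen, 17 x 135 x 16 mm, lying on the bench off the grinder's front right (-x, -y) corner; origin: centre of its underside
There are look-alikes about, which are no part of the job. There is more than one size of the amber_glass; the job needs the largest.

How it is judged (in metres and radians):
On the way, in this order (a step that is already met when the one before it is completed fails the run):
1. the amber glass lies flat along the front rim of the tray, clear of the grinding head (x of amber_glass in the frame of grinder below -0.09 m and angle between the y axis of amber_glass and the y axis of grinder, either way round below 0.3 rad and z of amber_glass in the frame of grinder between 0.095 and 0.108 m and angle between amber_glass's own z axis and vertical below 0.1 rad and linear speed of amber_glass below 0.02 m/s), for 0.1 s.
2. the eye shield is fully down (value of joint grinder_shield below 0.06 rad), for 0.1 s.
3. the upper half of the switch is pressed fully in (value of joint grinder_switch below -0.19 rad), for 0.1 s.
At the end, for the whole second after the job is handed in: The amber glass lies flat on the grid along the front rim (its origin at least 90 mm in front of the grinder's origin, its long side within 0.3 rad of the rim), at rest; the shield is down (below 0.06 rad); the switch is on (below -0.19 rad); the three bystanders lie within 20 mm of where they were (all of step 1 and value of joint grinder_shield below 0.06 rad and value of joint grinder_switch below -0.19 rad and distance of each of blue_glass, flux_bottle, marker from where it was at the start of the episode below 0.02 m); the robot touches nothing.
It fails at once if the switch is turned towards on while the shield is still up (value of joint grinder_switch below 0 rad and value of joint grinder_shield above 0.1 rad).
It fails at once if the amber glass is lifted off the grid (z of amber_glass in the frame of grinder above 0.115 m).
It fails at once if the amber glass is tipped (angle between amber_glass's own z axis and vertical above 0.3 rad).
It fails at once if the shield is slammed (velocity of joint grinder_shield below -4 rad/s).
It fails at once if one of the things lying round the grinder is displaced (distance of any of blue_glass, flux_bottle, marker from where it was at the start of the episode above 0.02 m).
It also fails if it takes over 64 s, if anything falls off the work surface, if the arm or the gripper's body presses on something with over 40 N, if the wrist force passes 120 N, or if a joint passes its speed limit or range.

## Working session

There is one attempt and no reset: what is moved stays moved. The work goes in short steps, Python scripts to look and compute and a shell command to move; the robot and the scene stay as the last step left them, time stands still between calls to the robot, and variables do not carry over. Pictures are saved under pics/ and viewed, at most 10 in all, crops included, and the job is handed in when it is done.

```bash
mkdir -p pics; cat > h.py <<'E'
from bench import *
import numpy as np, cv2
from scipy.spatial.transform import Rotation as R
def proj(im,P):
    E=np.array(im["extrinsics"]);K=np.array(im["camera_matrix"])
    p=(np.linalg.inv(E)@np.r_[P,1])[:3]; u=K@np.array([p[0],-p[1],-p[2]]); return u[:2]/u[2]
def ray(im,uv):
    E=np.array(im["extrinsics"]);K=np.array(im["camera_matrix"])
    d=np.linalg.inv(K)@np.r_[uv,1]; return E[:3,3],E[:3,:3]@np.array([d[0],-d[1],-d[2]])
def atz(im,uv,z):
    o,d=ray(im,uv); return o+d*(z-o[2])/d[2]
def save(im,n): cv2.imwrite("pics/"+n,cv2.cvtColor(im["pixels"],cv2.COLOR_RGB2BGR))
E
python3 - <<'E'
from h import *
s=sense();print(s["time"],np.round(s["ee_pos"]),s["tool_rot"],s["opening"])
ims={n:get_image(n) for n in("top","side")}
both=np.hstack([ims["top"]["pixels"],ims["side"]["pixels"]])
for n,im in ims.items():
    save(im,n+"0.png");print(n,np.round(im["extrinsics"],3).tolist(),np.round(im["camera_matrix"],1).tolist(),[k for k in im])
    for t in["grinder","amber_glass","grinding_head","front_rim","shield_hinge","shield_lip","switch_upper","blue_glass","flux_bottle","marker"]:
        print(t,[(np.round(r["xy"],1).tolist(),round(r["score"],2)) for r in pinpoint(im,t)][:4])
    print([(r["box"],r["score"]) for r in look_for(im,"amber_glass")])
E
```

```text
0.0 [235. 469. 230.] [-0.72483312 -3.05596659  0.00340321] 0.9960340409989187
top [[0.009, 0.991, -0.133, 385.599], [-1.0, 0.007, -0.014, -6.43], [-0.013, 0.133, 0.991, 1003.71], [0.0, 0.0, 0.0, 1.0]] [[390.4, 0.0, 261.3], [0.0, 390.4, 195.9], [0.0, 0.0, 1.0]] ['pixels', 'camera_matrix', 'extrinsics', 'shot']
grinder [([289.9, 170.8], 0.91)]
amber_glass [([183.1, 220.4], 0.79), ([268.9, 164.5], 0.61), ([317.9, 272.1], 0.49)]
grinding_head [([291.3, 160.7], 0.74)]
front_rim [([242.2, 189.5], 0.67)]
shield_hinge [([333.2, 135.1], 0.9)]
shield_lip [([336.1, 118.4], 0.69)]
switch_upper []
blue_glass [([175.4, 166.6], 0.87)]
flux_bottle [([334.5, 222.6], 0.61)]
marker [([263.3, 258.8], 0.56)]
[([250.9, 150.9, 286.8, 186.7], 0.65), ([169.9, 207.5, 193.7, 226.0], 0.48), ([309.6, 262.3, 326.4, 283.2], 0.48)]
side [[0.996, 0.034, -0.082, 422.031], [-0.088, 0.465, -0.881, -792.205], [0.008, 0.885, 0.466, 575.814], [0.0, 0.0, 0.0, 1.0]] [[377.0, 0.0, 251.9], [0.0, 377.0, 184.4], [0.0, 0.0, 1.0]] ['pixels', 'camera_matrix', 'extrinsics', 'shot']
grinder [([286.8, 252.9], 0.73), ([323.8, 217.0], 0.61)]
amber_glass [([289.9, 204.4], 0.57), ([181.7, 278.0], 0.49), ([233.2, 201.7], 0.37)]
grinding_head [([288.6, 206.2], 0.92)]
front_rim [([324.8, 217.4], 0.65), ([257.5, 194.0], 0.61)]
shield_hinge [([325.2, 218.1], 0.65)]
shield_lip [([323.5, 132.7], 0.56)]
switch_upper []
blue_glass [([286.8, 206.5], 0.17)]
flux_bottle [([239.0, 283.4], 0.89)]
marker [([200.0, 236.7], 0.49)]
[([266.2, 195.6, 294.6, 214.0], 0.72), ([168.1, 269.5, 198.3, 286.4], 0.49)]
```

```bash
python3 - <<'E'
import cv2,numpy as np
a=cv2.imread("pics/top0.png")[90:300,130:400];b=cv2.imread("pics/side0.png")[90:310,130:400]
cv2.imwrite("pics/a.png",cv2.resize(a,None,fx=2.8,fy=2.8,interpolation=cv2.INTER_CUBIC))
cv2.imwrite("pics/b.png",cv2.resize(b,None,fx=2.7,fy=2.7,interpolation=cv2.INTER_CUBIC))
E
```

```text
(no output)
```

View pics/a.png

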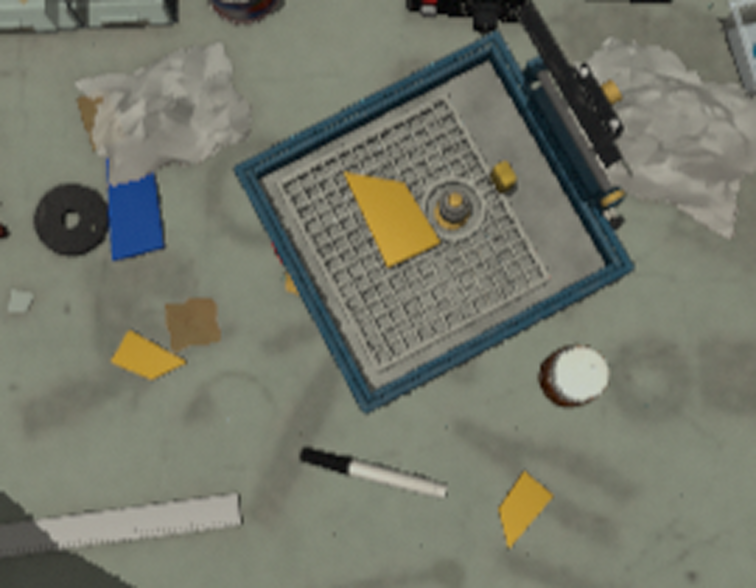

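View pics/b.png

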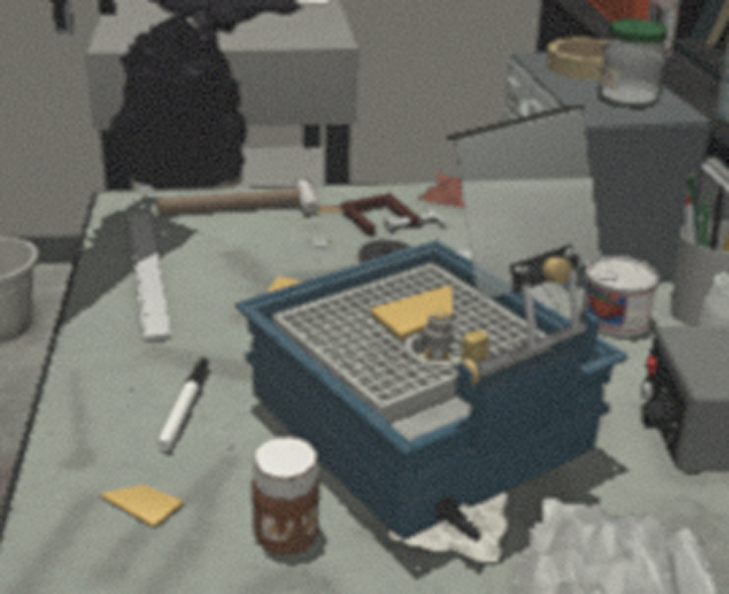

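The job's amber glass is the one on the grid at top (269,164): it is the largest, has four sides and touches the head. The look-alikes are at (183,219), (318,272) and a scrap at (233,191) by the front. The marker is at (263,259), the bottle at (335,223) and the blue glass at (178,167). The crop shows all of this. Next I'll fit the poses.

```bash
cat >> h.py <<'E'
from scipy.optimize import least_squares
def T2(p): return lambda v: np.array([p[0]+np.cos(p[2])*v[0]-np.sin(p[2])*v[1],p[1]+np.sin(p[2])*v[0]+np.cos(p[2])*v[1],v[2]])
def inv2(p,w):
    d=np.array(w)[:2]-p[:2];c,s=np.cos(p[2]),np.sin(p[2]);return np.array([c*d[0]+s*d[1],-s*d[0]+c*d[1]])
AC=[(-25,45),(-24,-44),(25,-44),(17,15)]
E
python3 - <<'E'
from h import *
im=get_image("top");si=get_image("side")
c=lambda x,y:np.array([130+x/2.8,90+y/2.8]); cs=lambda x,y:np.array([130+x/2.7,90+y/2.7])
obs=[(im,(3,0,130),(c(452,200))),(im,(-131,0,107),(242.2,189.5)),(im,(109,0,157),(333.2,135.1)),
 (im,(-119,92,100),c(283,185)),(im,(-119,-92,100),c(378,370)),(im,(47,-92,100),c(547,275)),(im,(47,92,100),c(447,97)),
 (si,(3,0,130),(288.6,206.2))]
f=lambda p:np.concatenate([(proj(i,T2(p)(v))-u) for i,v,u in obs])
r=least_squares(f,[450,-50,-1],loss="soft_l1");print("G",r.x.tolist(),np.round(f(r.x).reshape(-1,2),1).tolist())
g=r.x
for n,z,l in[("corner L",107,c(238,167)),("F R",107,c(365,408)),("B R",107,c(632,265))]: print(n,inv2(g,atz(im,l,z)))
A=[c(347,172),c(388,265),c(438,240),c(408,183)]
W=[atz(im,a,108) for a in A]; print("amber in G",[np.round(inv2(g,w)) .tolist()for w in W])
fa=lambda p:np.concatenate([T2(p)(np.r_[a,108.])[:2]-w[:2] for a,w in zip(AC,W)])
a=least_squares(fa,[450,-30,-1]).x; print("A world",a,"in G",inv2(g,a),a[2]-g[2],np.round(fa(a),1))
for n,u,z in[("blue",(178,167),8),("bottle",(336,224),78),("markerT",c(302,455),12),("markerB",c(445,492),12)]:
  w=atz(im,u,z);print(n,np.round(w),np.round(inv2(g,w)))
# shield angle from side image lip corners: p(th)
for u in [(323.5,132.7)]:
  def fs(q): 
    t,=q; return proj(si,T2(g)((109-174*np.cos(t)-23*np.sin(t)*0,0,157+174*np.sin(t))))-u
  q=least_squares(fs,[1.2]);print("shield",q.x,q.fun)
print("amber scrap", np.round(inv2(g,atz(im,c(290,283),8))))
print("switch pred top",proj(im,T2(g)((-146,50,36))), "reach", [np.round(T2(g)(v)) for v in[(-146,50,36),(-60,0,180),(-90,0,110),(109,0,157)]])
np.save("g.npy",g)
E
```

```text
G [581.8939950017847, -61.48581765815633, -1.057551641564] [[0.7, -0.2], [-1.0, 1.3], [1.1, 0.8], [-3.7, -0.8], [-0.1, 1.0], [1.7, 0.5], [-1.3, -2.3], [3.9, 0.1]]
corner L [-138.26253353  116.3179233 ]
F R [-142.26891164 -112.39618177]
B R [ 108.32280188 -116.1940862 ]
amber in G [[-60.0, 68.0], [-68.0, -18.0], [-22.0, -20.0], [-20.0, 34.0]]
A world [581.98556417 -15.35381818  -1.16560366] in G [-40.14320408  22.73088047] -0.10805202048187623 [ 2.2  1.2 -0.3  0.1 -2.3 -3.4  0.4  2.1]
blue [594. 225.   8.] [-244.  151.]
bottle [ 444. -171.   78.] [  28. -174.]
markerT [375.  65.  12.] [-212. -118.]
markerB [343. -63.  12.] [-116. -209.]
shield [1.38085374] [-0.14432644  0.96031647]
amber scrap [-147.   25.]
switch pred top [228.31380709 180.61958323] reach [array([554.,  90.,  36.]), array([552.,  -9., 180.]), array([538.,  17., 110.]), array([ 635., -156.,  157.])]
```

```bash
cat >> h.py <<'E'
g=np.load("g.npy") if __import__("os").path.exists("g.npy") else None
def want(tilt=0,spin=0):
    # tool y along grinder y-axis(-), z down; tilt deg>0: upper part leans to grinder -x
    Rg=R.from_euler("z",g[2]); t=np.radians(tilt)
    z=np.array([np.sin(t),0,-np.cos(t)]); best=[]
    for s in(1,-1):
        y=np.array([0,s,0]); M=np.c_[np.cross(y,z),y,z]; best.append(Rg*R.from_matrix(M)*R.from_euler("z",spin,degrees=True))
    return best
def plan(G,tilt=0,spin=0,k=None):
    s=sense();C=R.from_rotvec(s["tool_rot"]);o=want(tilt,spin)
    if k is None:k=int(np.argmin([(C.inv()*w).magnitude() for w in o]))
    W=o[k];w=T2(g)(G);d=w-s["ee_pos"]
    print("t",round(s["time"],2),"pos G",np.round(inv2(g,s["ee_pos"]),1),round(s["ee_pos"][2],1),"F",np.round(s["ft_force"],1),"q",np.round(s["q"],2))
    print(" k",k,"turn deg(tool)",np.round(np.degrees((C.inv()*W).as_rotvec()),1)," shift in current tool",np.round(C.inv().apply(d),1)," in target tool",np.round(W.inv().apply(d),1))
E
python3 - <<'E'
from h import *
plan((0,33,180),0,k=0);plan((0,33,180),0,k=1);plan((0,33,180),10)
print(want(0)[0].as_matrix().round(2).tolist(), R.from_rotvec(sense()["tool_rot"]).as_matrix().round(2).tolist())
E
```

```text
t 1.3 pos G [-632.1  -41. ] 231.3 F [-0.   0.2  0.1] q [0.98 0.05 0.1  1.62 0.   1.44]
 k 0 turn deg(tool) [-0.  -0.  33.9]  shift in current tool [-565.9 -291.2   51.3]  in target tool [-632.1   74.    51.3]
t 1.3 pos G [-632.1  -41. ] 231.3 F [-0.   0.2  0.1] q [0.98 0.05 0.1  1.62 0.   1.44]
 k 1 turn deg(tool) [   0.    -0.  -146.1]  shift in current tool [-565.9 -291.2   51.3]  in target tool [632.1 -74.   51.3]
t 1.3 pos G [-632.1  -41. ] 231.3 F [-0.   0.2  0.1] q [0.98 0.05 0.1  1.62 0.   1.44]
 k 0 turn deg(tool) [ 3.  -9.7 33.8]  shift in current tool [-565.9 -291.2   51.3]  in target tool [-613.6   74.   160.3]
[[-0.49, 0.87, 0.0], [0.87, 0.49, 0.0], [0.0, 0.0, -1.0]] [[-0.89, 0.45, -0.0], [0.45, 0.89, 0.0], [0.0, -0.0, -1.0]]
```

```bash
python3 -m jog '[{"travel":[0,0,0],"delta_rot":[0,0,10.5],"jaw":-1},{"travel":[0,0,0],"delta_rot":[0,0,10.5],"jaw":-1},{"travel":[0,0,0],"delta_rot":[0,0,10.5],"jaw":-1},{"travel":[0,0,0],"delta_rot":[0,0,2.4],"jaw":-1},{"travel":[-60,10,0],"delta_rot":[0,0,0],"jaw":-1},{"travel":[-60,10,0],"delta_rot":[0,0,0],"jaw":-1},{"travel":[-60,10,0],"delta_rot":[0,0,0],"jaw":-1},{"travel":[-60,10,0],"delta_rot":[0,0,0],"jaw":-1},{"travel":[-60,10,0],"delta_rot":[0,0,0],"jaw":-1},{"travel":[-60,10,0],"delta_rot":[0,0,0],"jaw":-1}]' && python3 - <<'E'
from h import *
plan((0,33,180),10)
E
```

```text
time: 2.55
ee_pos: [466.0, 183.3, 231.5]
tool_rot: [1.585, 2.712, 0.001]
ft_force: [1.2, 1.0, 0.3]
opening: 0.003
grip_force: 0.0
t 2.55 pos G [-270.2   19.2] 231.5 F [1.2 1.  0.3] q [ 0.24 -0.02  0.03  1.62  0.    1.3 ]
 k 0 turn deg(tool) [  0.1 -10.   -0. ]  shift in current tool [-270.2   13.7   51.5]  in target tool [-257.1   13.8   97.7]
```

```bash
python3 -m jog '[{"travel":[-54,3,0],"delta_rot":[0,0,0],"jaw":-1},{"travel":[-54,3,0],"delta_rot":[0,0,0],"jaw":-1},{"travel":[-54,3,0],"delta_rot":[0,0,0],"jaw":-1},{"travel":[-54,3,0],"delta_rot":[0,0,0],"jaw":-1},{"travel":[-50,2,0],"delta_rot":[0,0,0],"jaw":-1},{"travel":[-4,0,25],"delta_rot":[0,0,0],"jaw":-1},{"travel":[0,0,25],"delta_rot":[0,0,0],"jaw":-1},{"travel":[0,0,0],"delta_rot":[0,-10,0],"jaw":-1},{"travel":[0,0,0],"delta_rot":[0,0,0],"jaw":-1},{"travel":[0,0,0],"delta_rot":[0,0,0],"jaw":-1}]' && python3 - <<'E'
from h import *
plan((0,33,104),10)
im=get_image("top");si=get_image("side")
a=im["pixels"][100:240,180:380];b=si["pixels"][130:270,180:380]
cv2.imwrite("pics/c.png",cv2.resize(np.vstack([a,b])[:,:,::-1],None,fx=2.1,fy=2.1,interpolation=cv2.INTER_CUBIC))
E
```

```text
time: 3.8
ee_pos: [610.3, -43.4, 182.5]
tool_rot: [1.506, 2.579, -0.13]
ft_force: [0.3, 0.6, 0.3]
opening: 0.001
grip_force: 0.0
t 3.8 pos G [-1.8 33.6] 182.5 F [0.3 0.6 0.3] q [-0.11  0.16  0.12  1.42 -0.14  0.94]
 k 0 turn deg(tool) [0.1 0.  0. ]  shift in current tool [11.8 -0.8 77.6]  in target tool [11.8 -0.6 77.6]
```

View pics/c.png

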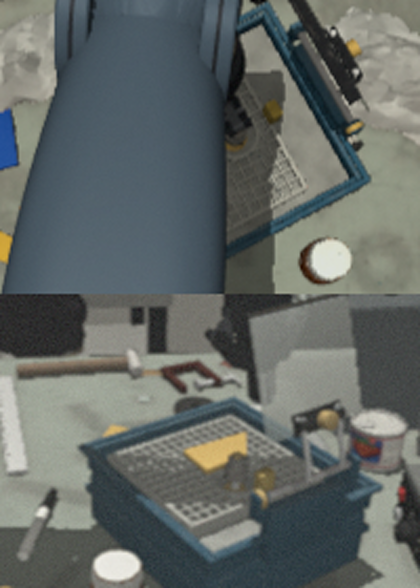

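```bash
python3 - <<'E'
from h import *
si=get_image("side");s=sense();print(proj(si,s["ee_pos"]),proj(si,T2(g)((3,0,130))))
cv2.imwrite("pics/d.png",cv2.resize(si["pixels"][40:250,180:400,::-1],None,fx=2.8,fy=2.8,interpolation=cv2.INTER_CUBIC))
E
```

```text
[304.33151211 181.29390123] [292.51579029 206.29590616]
```

View pics/d.png

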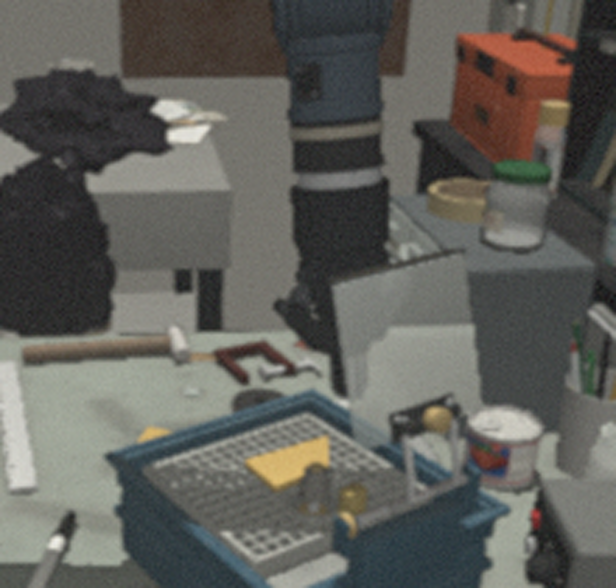

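```bash
python3 -m jog '[{"travel":[4,0,20],"delta_rot":[0,0,0],"jaw":-1},{"travel":[3,0,18],"delta_rot":[0,0,0],"jaw":-1},{"travel":[2,0,15],"delta_rot":[0,0,0],"jaw":-1},{"travel":[2,0,10],"delta_rot":[0,0,0],"jaw":-1},{"travel":[1,0,8],"delta_rot":[0,0,0],"jaw":-1},{"travel":[0,0,5],"delta_rot":[0,0,0],"jaw":-1},{"travel":[0,0,1],"delta_rot":[0,0,0],"jaw":-1},{"travel":[0,0,0],"delta_rot":[0,0,0],"jaw":-1},{"travel":[0,0,0],"delta_rot":[0,0,0],"jaw":-1},{"travel":[0,0,0],"delta_rot":[0,0,0],"jaw":-1}]' && python3 - <<'E'
from h import *
plan((-50,33,104),10)
E
```

```text
time: 5.2
ee_pos: [610.7, -44.7, 103.8]
tool_rot: [1.507, 2.579, -0.131]
ft_force: [0.4, -0.4, 0.1]
opening: 0.001
grip_force: 0.0
t 5.2 pos G [-0.5 33.3] 103.8 F [ 0.4 -0.4  0.1] q [-0.11  0.18 -0.02  1.27 -0.14  0.94]
 k 0 turn deg(tool) [0. 0. 0.]  shift in current tool [48.8 -0.3 -8.8]  in target tool [48.8 -0.3 -8.8]
```

```bash
python3 -m jog '[{"travel":[4.9,0,-0.9],"delta_rot":[0,0,0],"jaw":-1},{"travel":[4.9,0,-0.9],"delta_rot":[0,0,0],"jaw":-1},{"travel":[4.9,0,-0.9],"delta_rot":[0,0,0],"jaw":-1},{"travel":[4.9,0,-0.9],"delta_rot":[0,0,0],"jaw":-1},{"travel":[4.9,0,-0.9],"delta_rot":[0,0,0],"jaw":-1},{"travel":[4.9,0,-0.9],"delta_rot":[0,0,0],"jaw":-1},{"travel":[4.9,0,-0.9],"delta_rot":[0,0,0],"jaw":-1},{"travel":[4.9,0,-0.9],"delta_rot":[0,0,0],"jaw":-1},{"travel":[0,0,0],"delta_rot":[0,0,0],"jaw":-1},{"travel":[0,0,0],"delta_rot":[0,0,0],"jaw":-1}]' && python3 - <<'E'
from h import *
plan((-50,33,104),10)
si=get_image("side")
cv2.imwrite("pics/e.png",cv2.resize(si["pixels"][120:260,190:350,::-1],None,fx=4,fy=4,interpolation=cv2.INTER_CUBIC))
r=pinpoint(si,"amber_glass")
for a in r[:2]: print(a["xy"],a["score"],inv2(g,atz(si,a["xy"],100)))
E
```

```text
time: 6.45
ee_pos: [590.9, -10.0, 103.7]
tool_rot: [1.507, 2.58, -0.132]
ft_force: [1.1, -0.2, -0.8]
opening: 0.002
grip_force: 0.0
t 6.45 pos G [-40.5  33.1] 103.7 F [ 1.1 -0.2 -0.8] q [-0.05  0.14 -0.07  1.27 -0.15  1.  ]
 k 0 turn deg(tool) [0. 0. 0.]  shift in current tool [ 9.4 -0.1 -1.9]  in target tool [ 9.4 -0.1 -1.9]
[278.0, 203.2] 0.83 [-65.7415369   13.12261713]
[183.5, 276.2] 0.54 [  46.09343056 -295.26324959]
```

View pics/e.png

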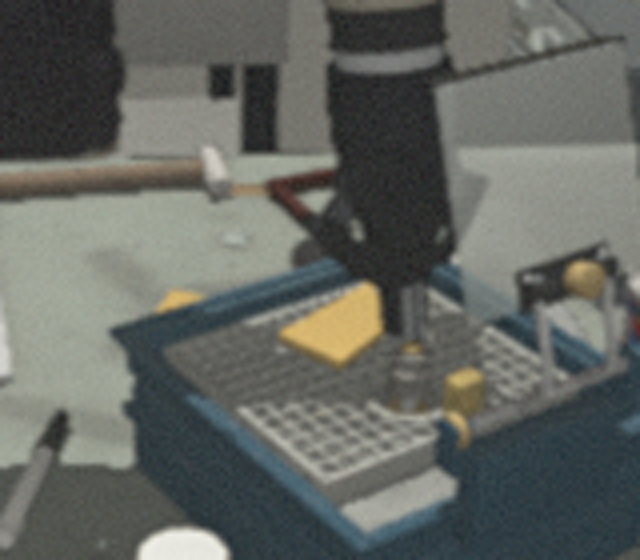

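The finger is behind the glass, which has slid forward. Its corners in the crop are about (280,335), (340,365), (383,330) and (380,283). I'll check its yaw.

```bash
python3 - <<'E'
from h import *
si=get_image("side")
for u in[(280,332),(340,360),(383,327),(376,283)]: print(inv2(g,atz(si,(190+u[0]/4,120+u[1]/4),108)).round(1))
m=cut_out(si,"amber_glass")[0];print(m["box"],m["score"])
c=max(cv2.findContours(m["region"].astype(np.uint8),0,2)[0],key=cv2.contourArea)
W=np.array([atz(si,p[0],104)[:2] for p in c]);Gp=np.array([inv2(g,w) for w in W]);print(cv2.approxPolyDP(Gp.astype(np.float32)[:,None],6,True)[:,0].round())
E
```

```text
[-80.3 -31.4]
[-34.3 -20.8]
[-50.2  24.6]
[-96.4  56.3]
[260.4, 191.3, 285.2, 210.6] 0.87
[[-105.   54.]
 [ -86.  -27.]
 [ -68.  -34.]
 [ -36.  -28.]
 [ -48.   21.]]
```

```bash
python3 -m jog '[{"travel":[-12.8,0,2.3],"delta_rot":[0,0,0],"jaw":-1},{"travel":[0,-8,0],"delta_rot":[0,0,0],"jaw":-1},{"travel":[0,-9,0],"delta_rot":[0,0,0],"jaw":-1},{"travel":[5.9,0,-1],"delta_rot":[0,0,0],"jaw":-1},{"travel":[5.9,0,-1],"delta_rot":[0,0,0],"jaw":-1},{"travel":[5.9,0,-1.1],"delta_rot":[0,0,0],"jaw":-1},{"travel":[5.9,0,-1],"delta_rot":[0,0,0],"jaw":-1},{"travel":[5.9,0,-1.1],"delta_rot":[0,0,0],"jaw":-1},{"travel":[5.9,0,-1],"delta_rot":[0,0,0],"jaw":-1},{"travel":[0,0,0],"delta_rot":[0,0,0],"jaw":-1}]' && cat > see.py <<'E'
from h import *
plan((-75,16,104),10)
si=get_image("side")
m=cut_out(si,"amber_glass")[0];print(m["box"],m["score"])
c=max(cv2.findContours(m["region"].astype(np.uint8),0,2)[0],key=cv2.contourArea)
Gp=np.array([inv2(g,atz(si,p[0],105)) for p in c]);print(cv2.approxPolyDP(Gp.astype(np.float32)[:,None],6,True)[:,0].round().tolist())
import sys
if len(sys.argv)>1: cv2.imwrite(sys.argv[1],cv2.resize(si["pixels"][120:260,190:350,::-1],None,fx=4,fy=4,interpolation=cv2.INTER_CUBIC))
E
python3 see.py
```

```text
time: 7.9
ee_pos: [564.6, 2.2, 103.6]
tool_rot: [1.506, 2.581, -0.131]
ft_force: [-0.3, -0.2, -0.0]
opening: 0.0
grip_force: 0.0
t 7.9 pos G [-64.   16.2] 103.6 F [-0.3 -0.2 -0. ] q [-0.03  0.07 -0.14  1.27 -0.15  1.02]
 k 0 turn deg(tool) [ 0. -0.  0.]  shift in current tool [10.8 -0.2 -2.3]  in target tool [10.8 -0.2 -2.3]
[169.3, 269.4, 199.6, 285.1] 0.49
[[26.0, -315.0], [36.0, -319.0], [75.0, -304.0], [66.0, -279.0], [38.0, -288.0]]
```

```bash
cat > see.py <<'E'
from h import *
plan((-75,16,104),10)
si=get_image("side")
h=cv2.cvtColor(si["pixels"],cv2.COLOR_RGB2HSV);m=cv2.inRange(h,(15,110,120),(32,255,255));m[:185]=0;m[230:]=0;m[:,:240]=0;m[:,292:]=0
c=max(cv2.findContours(m,0,2)[0],key=cv2.contourArea);print(cv2.boundingRect(c),cv2.contourArea(c))
Gp=np.array([inv2(g,atz(si,p[0],105)) for p in c]);print(cv2.approxPolyDP(Gp.astype(np.float32)[:,None],5,True)[:,0].round().tolist())
import sys
if len(sys.argv)>1: cv2.imwrite(sys.argv[1],cv2.resize(si["pixels"][120:260,190:350,::-1],None,fx=4,fy=4,interpolation=cv2.INTER_CUBIC))
E
python3 see.py pics/f.png
```

```text
t 8.0 pos G [-63.6  16.1] 103.6 F [ 0.1 -0.7 -0.5] q [-0.03  0.07 -0.14  1.27 -0.15  1.02]
 k 0 turn deg(tool) [ 0. -0.  0.]  shift in current tool [11.1 -0.1 -2.4]  in target tool [11.1 -0.1 -2.4]
(254, 189, 20, 17) 182.0
[[-127.0, 37.0], [-117.0, -24.0], [-103.0, -30.0], [-70.0, -24.0], [-74.0, 4.0]]
```

View pics/f.png

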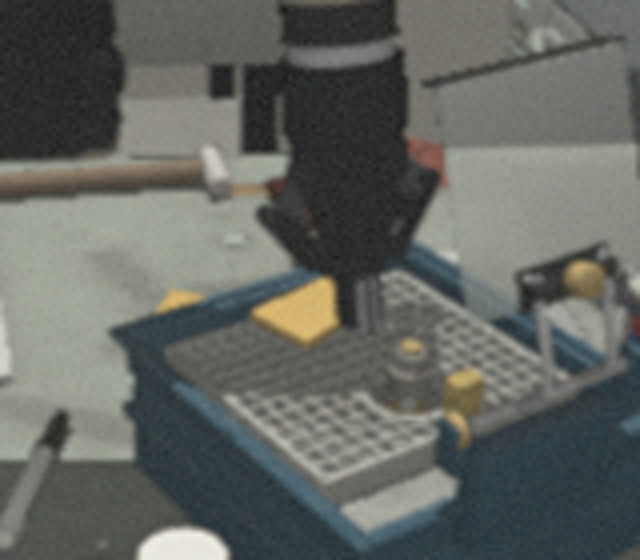

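```bash
python3 -m jog '[{"travel":[-7.9,0,1.3],"delta_rot":[0,0,0],"jaw":-1},{"travel":[0,-11,0],"delta_rot":[0,0,0],"jaw":-1},{"travel":[0,-11,0],"delta_rot":[0,0,0],"jaw":-1},{"travel":[3,0,-0.5],"delta_rot":[0,0,0],"jaw":-1},{"travel":[3,0,-0.5],"delta_rot":[0,0,0],"jaw":-1},{"travel":[3,0,-0.5],"delta_rot":[0,0,0],"jaw":-1},{"travel":[3,0,-0.5],"delta_rot":[0,0,0],"jaw":-1},{"travel":[2,0,-0.4],"delta_rot":[0,0,0],"jaw":-1},{"travel":[0,0,0],"delta_rot":[0,0,0],"jaw":-1},{"travel":[0,0,0],"delta_rot":[0,0,0],"jaw":-1}]' && python3 see.py
```

```text
time: 9.3
ee_pos: [542.5, -3.6, 103.5]
tool_rot: [1.507, 2.58, -0.131]
ft_force: [-1.0, 0.1, -0.1]
opening: -0.003
grip_force: 0.0
t 9.3 pos G [-69.8  -5.9] 103.5 F [-1.   0.1 -0.1] q [-0.04  0.01 -0.2   1.26 -0.15  1.01]
 k 0 turn deg(tool) [ 0. -0.  0.]  shift in current tool [ 5.1 21.9 -1.4]  in target tool [ 5.1 21.9 -1.4]
(253, 192, 13, 12) 77.0
[[-128.0, 6.0], [-123.0, -23.0], [-79.0, -20.0], [-124.0, 13.0]]
```

```bash
python3 -m jog '[{"travel":[1,0,-0.2],"delta_rot":[0,0,0],"jaw":-1},{"travel":[1,0,-0.2],"delta_rot":[0,0,0],"jaw":-1},{"travel":[1,0,-0.2],"delta_rot":[0,0,0],"jaw":-1},{"travel":[1,0,-0.2],"delta_rot":[0,0,0],"jaw":-1},{"travel":[1,0,-0.1],"delta_rot":[0,0,0],"jaw":-1},{"travel":[0,0,0],"delta_rot":[0,0,0],"jaw":-1},{"travel":[0,0,0],"delta_rot":[0,0,0],"jaw":-1},{"travel":[0,0,0],"delta_rot":[0,0,0],"jaw":-1},{"travel":[0,0,0],"delta_rot":[0,0,0],"jaw":-1},{"travel":[0,0,0],"delta_rot":[0,0,0],"jaw":-1}]' && python3 see.py
```

```text
time: 10.6
ee_pos: [541.6, -2.1, 104.9]
tool_rot: [1.507, 2.573, -0.137]
ft_force: [2.8, -7.3, -0.3]
opening: -0.005
grip_force: 3.8
t 10.6 pos G [-71.6  -5.9] 104.9 F [ 2.8 -7.3 -0.3] q [-0.04  0.01 -0.2   1.26 -0.15  1.01]
 k 0 turn deg(tool) [-0.   0.4 -0.1]  shift in current tool [ 3.6 21.9  0.2]  in target tool [ 3.5 21.9  0.3]
(253, 191, 13, 12) 70.5
[[-130.0, 14.0], [-127.0, -20.0], [-86.0, -21.0], [-85.0, -12.0]]
```

```bash
python3 -m jog '[{"travel":[-6,0,1],"delta_rot":[0,0,0],"jaw":-1},{"travel":[-10,0,1.8],"delta_rot":[0,0,0],"jaw":-1},{"travel":[-4,0,-20],"delta_rot":[0,0,0],"jaw":-1},{"travel":[-9,0,-51.2],"delta_rot":[0,0,0],"jaw":-1},{"travel":[-9,0,-51.2],"delta_rot":[0,0,0],"jaw":-1},{"travel":[-9,0,-51.2],"delta_rot":[0,0,0],"jaw":-1},{"travel":[-9,0,-51.2],"delta_rot":[0,0,0],"jaw":-1},{"travel":[-7,0,-38],"delta_rot":[0,0,0],"jaw":-1},{"travel":[0,0,0],"delta_rot":[0,0,0],"jaw":-1},{"travel":[0,0,0],"delta_rot":[0,0,0],"jaw":-1}]' && python3 see.py && python3 - <<'E'
from h import *
plan((115,0,368),10)
E
```

```text
time: 11.9
ee_pos: [548.4, -14.0, 369.7]
tool_rot: [1.508, 2.581, -0.132]
ft_force: [0.3, 0.4, -0.3]
opening: 0.002
grip_force: 0.0
t 11.9 pos G [-57.8  -5.9] 369.7 F [ 0.3  0.4 -0.3] q [-0.06  0.1   0.42  1.8  -0.15  0.99]
 k 0 turn deg(tool) [-0.  -0.1  0. ]  shift in current tool [ 62.8  22.1 258.7]  in target tool [ 63.1  21.9 258.7]
(253, 187, 27, 16) 225.0
[[-124.0, 62.0], [-130.0, -15.0], [-123.0, -23.0], [-87.0, -24.0], [-81.0, -6.0], [-86.0, 32.0]]
t 11.95 pos G [-57.9  -6.1] 368.8 F [ 0.5  0.7 -0.2] q [-0.06  0.1   0.42  1.8  -0.15  0.99]
 k 0 turn deg(tool) [-0.1 -0.1  0. ]  shift in current tool [-170.2    6.1   30.5]  in target tool [-170.2    6.1   30.8]
```

```bash
python3 -m jog '[{"travel":[-34,1.2,6],"delta_rot":[0,0,0],"jaw":-1},{"travel":[-34,1.2,6],"delta_rot":[0,0,0],"jaw":-1},{"travel":[-34,1.2,6],"delta_rot":[0,0,0],"jaw":-1},{"travel":[-34,1.2,6],"delta_rot":[0,0,0],"jaw":-1},{"travel":[-34,1.2,6],"delta_rot":[0,0,0],"jaw":-1},{"travel":[0,0,0],"delta_rot":[0,0,0],"jaw":-1},{"travel":[0,0,0],"delta_rot":[0,0,0],"jaw":-1},{"travel":[0,0,0],"delta_rot":[0,0,0],"jaw":-1},{"travel":[0,0,0],"delta_rot":[0,0,0],"jaw":-1},{"travel":[0,0,0],"delta_rot":[0,0,0],"jaw":-1}]' && python3 - <<'E'
from h import *
plan((115,0,308),10)
si=get_image("side")
print(pinpoint(si,"shield_lip")[:2],proj(si,sense()["ee_pos"]))
cv2.imwrite("pics/i.png",cv2.resize(si["pixels"][30:230,230:430,::-1],None,fx=2.8,fy=2.8,interpolation=cv2.INTER_CUBIC))
E
```

```text
time: 13.2
ee_pos: [638.2, -160.9, 371.2]
tool_rot: [1.506, 2.58, -0.131]
ft_force: [0.5, 0.1, -0.4]
opening: 0.006
grip_force: 0.0
t 13.2 pos G [114.3   0.3] 371.2 F [ 0.5  0.1 -0.4] q [-0.29  0.38  0.77  1.83 -0.12  0.76]
 k 0 turn deg(tool) [0. 0. 0.]  shift in current tool [10.3 -0.3 62.4]  in target tool [10.3 -0.3 62.4]
[{'xy': [323.9, 133.2], 'score': 0.82}] [340.99521366 116.9315651 ]
```

View pics/i.png

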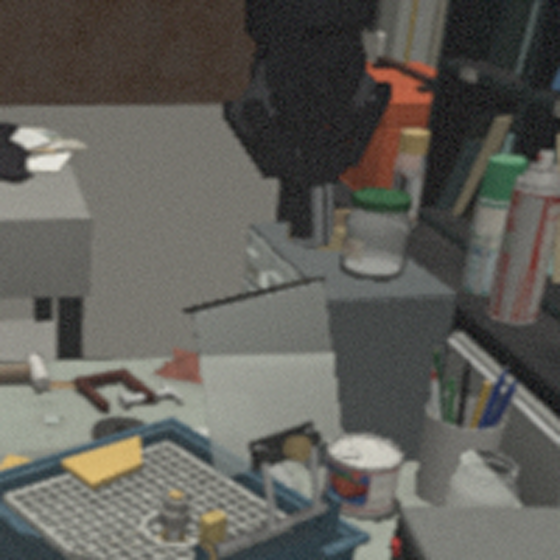

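```bash
python3 -m jog '[{"travel":[3.4,0,20.7],"delta_rot":[0,0,0],"jaw":-1},{"travel":[3.4,0,20.7],"delta_rot":[0,0,0],"jaw":-1},{"travel":[3.4,0,20.7],"delta_rot":[0,0,0],"jaw":-1},{"travel":[9.9,0,-1.7],"delta_rot":[0,0,0],"jaw":-1},{"travel":[9.9,0,-1.7],"delta_rot":[0,0,0],"jaw":-1},{"travel":[9.5,0,1.1],"delta_rot":[0,0,0],"jaw":-1},{"travel":[9.5,0,1.1],"delta_rot":[0,0,0],"jaw":-1},{"travel":[9.5,0,1.1],"delta_rot":[0,0,0],"jaw":-1},{"travel":[9.5,0,1.1],"delta_rot":[0,0,0],"jaw":-1},{"travel":[0,0,0],"delta_rot":[0,0,0],"jaw":-1}]' && python3 - <<'E'
from h import *
plan((26,0,278),10)
si=get_image("side")
p=pinpoint(si,"shield_lip")[:2];print(p)
for t in(1.3,1.2,1.1,1.0,.9,.8): print(t,proj(si,T2(g)((109-174*np.cos(t)+23*np.sin(t),0,157+174*np.sin(t)+23*np.cos(t)))).round(1))
E
```

```text
time: 14.55
ee_pos: [610.2, -111.8, 296.1]
tool_rot: [1.507, 2.582, -0.132]
ft_force: [-1.0, -0.6, 0.3]
opening: 0.001
grip_force: 0.0
t 14.55 pos G [57.7 -0.1] 296.1 F [-1.  -0.6  0.3] q [-0.22  0.21  0.39  1.64 -0.13  0.82]
 k 0 turn deg(tool) [-0.  -0.1  0.1]  shift in current tool [34.4  0.2 12.3]  in target tool [34.4  0.1 12.3]
[{'xy': [305.1, 133.6], 'score': 0.58}]
1.3 [326.7 133.5]
1.2 [320.1 132.5]
1.1 [313.9 132.5]
1.0 [308.  133.3]
0.9 [302.6 134.9]
0.8 [297.6 137.3]
```

```bash
python3 -m jog '[{"travel":[11.5,0,4.1],"delta_rot":[0,0,0],"jaw":-1},{"travel":[11.5,0,4.1],"delta_rot":[0,0,0],"jaw":-1},{"travel":[11.4,0,4.1],"delta_rot":[0,0,0],"jaw":-1},{"travel":[10.3,0,7.3],"delta_rot":[0,0,0],"jaw":-1},{"travel":[10.3,0,7.3],"delta_rot":[0,0,0],"jaw":-1},{"travel":[10.3,0,7.3],"delta_rot":[0,0,0],"jaw":-1},{"travel":[8.1,0,9.7],"delta_rot":[0,0,0],"jaw":-1},{"travel":[8.1,0,9.7],"delta_rot":[0,0,0],"jaw":-1},{"travel":[8.1,0,9.7],"delta_rot":[0,0,0],"jaw":-1},{"travel":[0,0,0],"delta_rot":[0,0,0],"jaw":-1}]' && python3 - <<'E'
from h import *
plan((-30,0,182),10)
E
```

```text
time: 15.9
ee_pos: [571.8, -45.0, 216.9]
tool_rot: [1.508, 2.583, -0.134]
ft_force: [0.3, -0.1, 0.7]
opening: -0.003
grip_force: 0.0
t 15.9 pos G [-19.3  -0.7] 216.9 F [ 0.3 -0.1  0.7] q [-0.12  0.07  0.08  1.48 -0.14  0.93]
 k 0 turn deg(tool) [-0.1 -0.1  0.1]  shift in current tool [16.5  0.8 32.6]  in target tool [16.6  0.7 32.5]
```

```bash
python3 -m jog '[{"travel":[3.2,0,6.2],"delta_rot":[0,0,0],"jaw":-1},{"travel":[3.2,0,6.2],"delta_rot":[0,0,0],"jaw":-1},{"travel":[3.2,0,6.2],"delta_rot":[0,0,0],"jaw":-1},{"travel":[3.2,0,6.2],"delta_rot":[0,0,0],"jaw":-1},{"travel":[2.2,0,5],"delta_rot":[0,0,0],"jaw":-1},{"travel":[0.6,0,2.5],"delta_rot":[0,0,0],"jaw":-1},{"travel":[0.3,0,1.3],"delta_rot":[0,0,0],"jaw":-1},{"travel":[0.1,0,1],"delta_rot":[0,0,0],"jaw":-1},{"travel":[0,0,0],"delta_rot":[0,0,0],"jaw":-1},{"travel":[0,0,0],"delta_rot":[0,0,0],"jaw":-1}]' && python3 - <<'E'
from h import *
plan((-30,0,180),10)
E
```

```text
time: 17.15
ee_pos: [568.2, -37.1, 182.0]
tool_rot: [1.507, 2.58, -0.132]
ft_force: [-0.5, -0.5, -0.6]
opening: 0.0
grip_force: 0.0
t 17.15 pos G [-28.    0.1] 182.0 F [-0.5 -0.5 -0.6] q [-0.1   0.05 -0.    1.41 -0.14  0.95]
 k 0 turn deg(tool) [ 0.  0. -0.]  shift in current tool [ 2.4 -0.1  1.6]  in target tool [ 2.4 -0.1  1.6]
```

```bash
python3 -m jog '[{"travel":[0.2,0,1],"delta_rot":[0,0,0],"jaw":-1},{"travel":[0.2,0,1],"delta_rot":[0,0,0],"jaw":-1},{"travel":[0.2,0,1],"delta_rot":[0,0,0],"jaw":-1},{"travel":[0.2,0,1],"delta_rot":[0,0,0],"jaw":-1},{"travel":[0.1,0,0.7],"delta_rot":[0,0,0],"jaw":-1},{"travel":[0,0,0],"delta_rot":[0,0,0],"jaw":-1},{"travel":[0,0,0],"delta_rot":[0,0,0],"jaw":-1},{"travel":[0,0,0],"delta_rot":[0,0,0],"jaw":-1},{"travel":[0,0,0],"delta_rot":[0,0,0],"jaw":-1},{"travel":[0,0,0],"delta_rot":[0,0,0],"jaw":-1}]' && python3 - <<'E'
from h import *
plan((-30,0,180),10)
E
```

```text
time: 18.4
ee_pos: [568.4, -37.0, 180.9]
tool_rot: [1.505, 2.577, -0.131]
ft_force: [-6.3, 1.5, 12.5]
opening: 0.0
grip_force: 6.0
t 18.4 pos G [-27.9   0.3] 180.9 F [-6.3  1.5 12.5] q [-0.1   0.05 -0.01  1.41 -0.14  0.95]
 k 0 turn deg(tool) [ 0.1  0.2 -0. ]  shift in current tool [ 2.2 -0.3  0.5]  in target tool [ 2.2 -0.3  0.5]
```

```bash
python3 -m jog '[{"travel":[-2,0,-10],"delta_rot":[0,0,0],"jaw":-1},{"travel":[-4,0,-25],"delta_rot":[0,0,0],"jaw":-1},{"travel":[-4,0,-25],"delta_rot":[0,0,0],"jaw":-1},{"travel":[49,13,-8.7],"delta_rot":[0,0,0],"jaw":-1},{"travel":[49,13,-8.7],"delta_rot":[0,0,0],"jaw":-1},{"travel":[49,13,-8.7],"delta_rot":[0,0,0],"jaw":-1},{"travel":[49,13,-8.7],"delta_rot":[0,0,0],"jaw":-1},{"travel":[0,0,0],"delta_rot":[0,-8.4,0],"jaw":-1},{"travel":[0,0,0],"delta_rot":[0,-8.4,0],"jaw":-1},{"travel":[0,0,0],"delta_rot":[0,-8.2,0],"jaw":-1}]' && python3 - <<'E'
from h import *
plan((-230,52,100),35);plan((-170,52,34),35)
im=get_image("top");si=get_image("side")
for n,i in(("t",im),("s",si)):
  for t in("switch_upper","grinder_switch","shield_lip"): print(n,t,[(np.round(r["xy"]),round(r["score"],2)) for r in pinpoint(i,t)[:2]] if t!="grinder_switch" else [(r["box"],r["score"]) for r in look_for(i,t)[:2]])
print("lip pred",proj(im,T2(g)((-65,0,180))),proj(si,T2(g)((-65,0,180))),"sw pred",proj(im,T2(g)((-146,50,35))))
cv2.imwrite("pics/j.png",cv2.resize(np.hstack([im["pixels"][90:290,190:390],si["pixels"][110:310,180:380]])[:,:,::-1],None,fx=2,fy=2,interpolation=cv2.INTER_CUBIC))
E
```

```text
time: 19.65
ee_pos: [515.6, 163.1, 238.7]
tool_rot: [1.301, 2.227, -0.411]
ft_force: [0.1, 0.1, -0.5]
opening: 0.002
grip_force: 0.0
t 19.65 pos G [-228.2   52.5] 238.7 F [ 0.1  0.1 -0.5] q [ 0.52  0.06  0.02  1.53 -0.62  1.58]
 k 0 turn deg(tool) [ 0.1  0.3 -0. ]  shift in current tool [ 81.5  -0.8 112.2]  in target tool [ 81.   -0.5 112.6]
t 19.65 pos G [-228.2   52.5] 238.7 F [ 0.1  0.1 -0.5] q [ 0.52  0.06  0.02  1.53 -0.62  1.58]
 k 0 turn deg(tool) [ 0.1  0.3 -0. ]  shift in current tool [ 70.6  -1.  200.8]  in target tool [ 69.7  -0.5 201.1]
t switch_upper []
t grinder_switch [([213.0, 103.5, 356.0, 234.5], 0.2)]
t shield_lip [(array([266., 171.]), 0.59)]
s switch_upper []
s grinder_switch []
s shield_lip [(array([277., 173.]), 0.73)]
lip pred [266.05907869 171.10613803] [275.16639714 175.6799814 ] sw pred [228.35203639 180.6878207 ]
```

View pics/j.png

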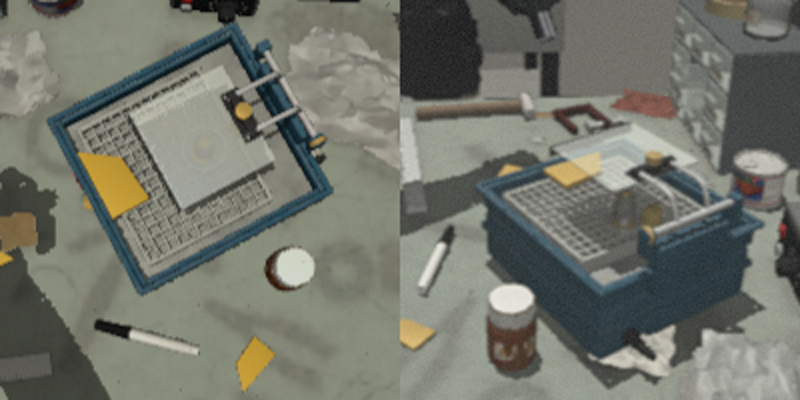

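```bash
python3 -m jog '[{"travel":[16.7,0,39.5],"delta_rot":[0,0,0],"jaw":-1},{"travel":[16.7,0,39.5],"delta_rot":[0,0,0],"jaw":-1},{"travel":[16.7,0,39.5],"delta_rot":[0,0,0],"jaw":-1},{"travel":[16.7,0,39.5],"delta_rot":[0,0,0],"jaw":-1},{"travel":[8.7,0,20.5],"delta_rot":[0,0,0],"jaw":-1},{"travel":[8,0,19],"delta_rot":[0,0,0],"jaw":-1},{"travel":[0,0,0],"delta_rot":[0,0,0],"jaw":-1},{"travel":[0,0,0],"delta_rot":[0,0,0],"jaw":-1},{"travel":[0,0,0],"delta_rot":[0,0,0],"jaw":-1},{"travel":[0,0,0],"delta_rot":[0,0,0],"jaw":-1}]' && python3 - <<'E'
from h import *
plan((-160,52,29),35)
E
```

```text
time: 21.3
ee_pos: [538.2, 123.9, 29.7]
tool_rot: [1.303, 2.23, -0.409]
ft_force: [-0.3, -0.2, 0.0]
opening: 0.003
grip_force: 0.0
t 21.3 pos G [-183.   53.] 29.7 F [-0.3 -0.2  0. ] q [ 0.43  0.15 -0.32  1.05 -0.61  1.47]
 k 0 turn deg(tool) [ 0.1  0.  -0.1]  shift in current tool [-18.4  -1.   13.8]  in target tool [-18.4  -1.   13.8]
```

Next I move to just short of contact, then forward slowly.

```bash
python3 -m jog '[{"travel":[-6,-0.5,4.5],"delta_rot":[0,0,0],"jaw":-1},{"travel":[-6,-0.5,4.5],"delta_rot":[0,0,0],"jaw":-1},{"travel":[-4,0,3],"delta_rot":[0,0,0],"jaw":-1},{"travel":[-2.5,0,1.7],"delta_rot":[0,0,0],"jaw":-1},{"travel":[-0.8,0,0.6],"delta_rot":[0,0,0],"jaw":-1},{"travel":[-0.8,0,0.6],"delta_rot":[0,0,0],"jaw":-1},{"travel":[-0.8,0,0.6],"delta_rot":[0,0,0],"jaw":-1},{"travel":[0,0,0],"delta_rot":[0,0,0],"jaw":-1},{"travel":[0,0,0],"delta_rot":[0,0,0],"jaw":-1},{"travel":[0,0,0],"delta_rot":[0,0,0],"jaw":-1}]' && python3 - <<'E'
from h import *
plan((-153,52,29),35)
E
```

```text
time: 22.55
ee_pos: [549.3, 100.4, 27.8]
tool_rot: [1.303, 2.231, -0.411]
ft_force: [0.9, -1.1, 0.7]
opening: -0.004
grip_force: 0.0
t 22.55 pos G [-157.    51.1] 27.8 F [ 0.9 -1.1  0.7] q [ 0.38  0.14 -0.33  1.01 -0.6   1.41]
 k 0 turn deg(tool) [ 0. -0.  0.]  shift in current tool [-4.   0.9  1.3]  in target tool [-4.   0.9  1.3]
```

```bash
python3 -m jog '[{"travel":[-0.6,0,-0.8],"delta_rot":[0,0,0],"jaw":-1},{"travel":[-0.8,0,0.6],"delta_rot":[0,0,0],"jaw":-1},{"travel":[-0.8,0,0.6],"delta_rot":[0,0,0],"jaw":-1},{"travel":[-0.8,0,0.6],"delta_rot":[0,0,0],"jaw":-1},{"travel":[-0.8,0,0.5],"delta_rot":[0,0,0],"jaw":-1},{"travel":[-0.8,0,0.5],"delta_rot":[0,0,0],"jaw":-1},{"travel":[0,0,0],"delta_rot":[0,0,0],"jaw":-1},{"travel":[0,0,0],"delta_rot":[0,0,0],"jaw":-1},{"travel":[0,0,0],"delta_rot":[0,0,0],"jaw":-1},{"travel":[0,0,0],"delta_rot":[0,0,0],"jaw":-1}]' && python3 - <<'E'
from h import *
plan((-153,52,29),35)
E
```

```text
time: 23.8
ee_pos: [551.7, 96.1, 28.8]
tool_rot: [1.303, 2.231, -0.411]
ft_force: [-1.5, 1.6, 1.8]
opening: -0.002
grip_force: 1.0
t 23.8 pos G [-152.1   51.1] 28.8 F [-1.5  1.6  1.8] q [ 0.37  0.14 -0.33  1.   -0.6   1.4 ]
 k 0 turn deg(tool) [0. 0. 0.]  shift in current tool [ 0.7  0.9 -0.7]  in target tool [ 0.7  0.9 -0.7]
```

```bash
python3 -m jog '[{"travel":[-0.8,0,0.6],"delta_rot":[0,0,0],"jaw":-1},{"travel":[-0.8,0,0.6],"delta_rot":[0,0,0],"jaw":-1},{"travel":[-0.8,0,0.6],"delta_rot":[0,0,0],"jaw":-1},{"travel":[-0.8,0,0.6],"delta_rot":[0,0,0],"jaw":-1},{"travel":[0,0,0],"delta_rot":[0,0,0],"jaw":-1},{"travel":[0,0,0],"delta_rot":[0,0,0],"jaw":-1},{"travel":[0,0,0],"delta_rot":[0,0,0],"jaw":-1},{"travel":[0,0,0],"delta_rot":[0,0,0],"jaw":-1},{"travel":[0,0,0],"delta_rot":[0,0,0],"jaw":-1},{"travel":[0,0,0],"delta_rot":[0,0,0],"jaw":-1}]' && python3 - <<'E'
from h import *
plan((-153,52,29),35)
E
```

```text
time: 25.05
ee_pos: [553.2, 93.7, 29.0]
tool_rot: [1.303, 2.234, -0.409]
ft_force: [-5.3, 5.7, 5.9]
opening: 0.004
grip_force: 4.7
t 25.05 pos G [-149.2   51.2] 29.0 F [-5.3  5.7  5.9] q [ 0.37  0.14 -0.33  1.   -0.6   1.39]
 k 0 turn deg(tool) [ 0.  -0.1  0.1]  shift in current tool [ 3.1  0.8 -2.2]  in target tool [ 3.1  0.8 -2.2]
```

```bash
python3 -m jog '[{"travel":[-0.8,0,0.6],"delta_rot":[0,0,0],"jaw":-1},{"travel":[-0.8,0,0.6],"delta_rot":[0,0,0],"jaw":-1},{"travel":[-0.4,0,0.3],"delta_rot":[0,0,0],"jaw":-1},{"travel":[0,0,0],"delta_rot":[0,0,0],"jaw":-1},{"travel":[0,0,0],"delta_rot":[0,0,0],"jaw":-1},{"travel":[0,0,0],"delta_rot":[0,0,0],"jaw":-1},{"travel":[0,0,0],"delta_rot":[0,0,0],"jaw":-1},{"travel":[0,0,0],"delta_rot":[0,0,0],"jaw":-1},{"travel":[0,0,0],"delta_rot":[0,0,0],"jaw":-1},{"travel":[0,0,0],"delta_rot":[0,0,0],"jaw":-1}]' && python3 - <<'E'
from h import *
plan((-153,52,29),35)
E
```

```text
time: 26.3
ee_pos: [553.4, 93.5, 28.9]
tool_rot: [1.301, 2.239, -0.407]
ft_force: [-13.3, 11.7, 11.0]
opening: -0.004
grip_force: 9.9
t 26.3 pos G [-149.    51.2] 28.9 F [-13.3  11.7  11. ] q [ 0.37  0.13 -0.34  1.   -0.6   1.39]
 k 0 turn deg(tool) [ 0.1 -0.3  0.2]  shift in current tool [ 3.2  0.8 -2.4]  in target tool [ 3.2  0.8 -2.4]
```

```bash
python3 -m jog '[{"travel":[4,0,-3],"delta_rot":[0,0,0],"jaw":-1},{"travel":[16,0,-12],"delta_rot":[0,0,0],"jaw":-1},{"travel":[20,0,-15],"delta_rot":[0,0,0],"jaw":-1},{"travel":[-10,0,-45],"delta_rot":[0,0,0],"jaw":-1},{"travel":[-10,0,-45],"delta_rot":[0,0,0],"jaw":-1},{"travel":[-10,0,-45],"delta_rot":[0,0,0],"jaw":-1},{"travel":[0,0,-60],"delta_rot":[0,0,0],"jaw":-1},{"travel":[0,0,-60],"delta_rot":[0,0,0],"jaw":-1},{"travel":[0,0,0],"delta_rot":[0,0,0],"jaw":-1},{"travel":[0,0,0],"delta_rot":[0,0,0],"jaw":-1}]' && python3 - <<'E'
from h import *
plan((-153,52,29),35)
im=get_image("top");save(im,"top1.png");a=cv2.imread("pics/top0.png")
def v(t,x,z): return proj(im,T2(g)((x,50,z))).round(1)
print("off",v(0,-147,38),v(0,-143,20),"on",v(0,-143,38),v(0,-147,20))
b=im["pixels"][:,:,::-1]
for n,i in(("before",a),("after",b)):
  i=i.astype(int);m=(i[:,:,2]-np.maximum(i[:,:,0],i[:,:,1]))[165:195,215:245]; ys,xs=np.where(m>40);print(n,len(xs),[(x+215,y+165,m[y,x]) for x,y in zip(xs,ys)])
f=lambda i:cv2.resize(i[160:205,205:255],None,fx=8,fy=8,interpolation=cv2.INTER_CUBIC)
cv2.imwrite("pics/k.png",np.hstack([f(a),f(b)]))
for t,z,q in[("blue_glass",0,(175.4,166.6)),("flux_bottle",0,(334.5,222.6)),("marker",0,(263.3,258.8))]: print(t,pinpoint(im,t)[:1],q)
E
```

```text
time: 27.55
ee_pos: [471.0, 239.8, 255.7]
tool_rot: [1.303, 2.231, -0.411]
ft_force: [0.1, -0.9, 0.5]
opening: 0.002
grip_force: 0.0
t 27.55 pos G [-317.    51.3] 255.7 F [ 0.1 -0.9  0.5] q [ 0.68  0.15  0.14  1.68 -0.6   1.78]
 k 0 turn deg(tool) [-0.  0.  0.]  shift in current tool [ -4.2   0.7 279.7]  in target tool [ -4.3   0.7 279.7]
off [227.9 180.7] [229.9 181.1] on [229.3 179.9] [228.6 181.9]
before 4 [(np.int64(227), np.int64(177), np.int64(51)), (np.int64(228), np.int64(179), np.int64(43)), (np.int64(229), np.int64(181), np.int64(42)), (np.int64(230), np.int64(183), np.int64(43))]
after 8 [(np.int64(231), np.int64(167), np.int64(41)), (np.int64(232), np.int64(167), np.int64(41)), (np.int64(233), np.int64(168), np.int64(41)), (np.int64(238), np.int64(172), np.int64(41)), (np.int64(241), np.int64(177), np.int64(41)), (np.int64(242), np.int64(179), np.int64(41)), (np.int64(243), np.int64(187), np.int64(41)), (np.int64(244), np.int64(188), np.int64(41))]
blue_glass [{'xy': [179.0, 164.7], 'score': 0.74}] (175.4, 166.6)
flux_bottle [{'xy': [333.5, 222.1], 'score': 0.81}] (334.5, 222.6)
marker [] (263.3, 258.8)
```

View pics/k.png

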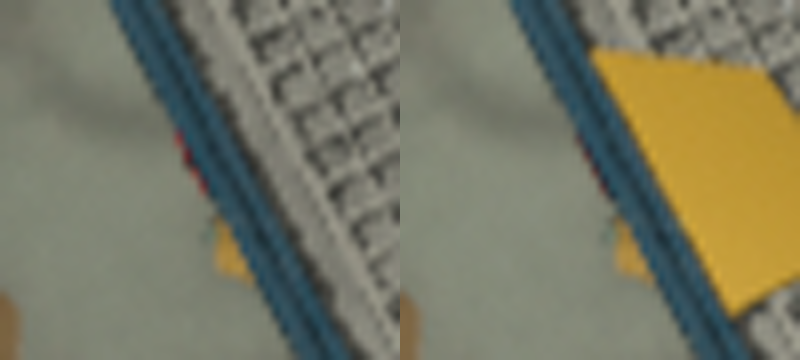

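The red sliver that stood out at (228,179) is now dim and sits further back, so the rocker's upper half is in. The press ended on a hard stop: 0.2 mm of movement for 10 N more. In the top view the glass lies along the rim, and the shield was down in the earlier picture.

```bash
python3 -c "
from bench import *
print(job_done())"
```

```text
the job is handed in; nothing more can be done
None
```

I handed the job in at about 28 s of the 64 s allowed: the amber glass lies against the front rim, the eye shield is on its stop, and the switch was then pressed to a hard stop. The judge's result was not shown. That the switch is fully on is inferred from force and picture, and the marker was not re-detected at the end, though the arm never went near it.

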